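Draw the carrier plate out of the feed slide and stand it in the rack

TASK

Press your fingertips on the carrier plate lying in the feed slide and drag it back along the slide's tongue until more than half of it is out of the channel, then lift it, lean it at rest in the V-block and let go. Take it again by its raised end and stand it on end in a free slot of the plate rack, right down on the rack's base. Leave the short plates, tools, tin and mug where they are.

Things in the scene. Friction and masses are not known exactly. Their poses are not given: they have to be found in the camera images.
- slide: Feed slide, fixed low steel channel with a tongue in front. Origin on the bench under the middle of the channel's mouth; x points into the channel (roughly away from the robot), y across, z up. Floor 20 mm above the bench. Channel from x = 0 to a back stop at 135 mm, 63 mm wide between cheeks 12 mm thick whose tops are level with the plate's top, 30 mm above the bench
- slide_mouth (a point): Middle of the slide's floor at the mouth. The tongue runs from here to x = -90 mm, level with the floor, only 44 mm wide, nothing beside it. From x = 60 mm inwards hold-down lips (underside 32.5, top 36.5, screw heads 40 mm above the bench, 53 mm clear between them) overlap the plate's long edges. Ground faces run easily: friction of plate on slide about 0.2
- plate: Carrier plate, loose flat aluminium plate 120 x 60 x 10 mm, 0.15 to 0.25 kg, flat faces (the dots are flush bushes). Origin in the centre of its underside; x along its 120 mm length, y across its width, z up through the thickness. It starts flat on the channel floor wholly between the cheeks, its near end 2 to 13 mm inside the mouth, so that it cannot be gripped there
- plate_mid (a point): Centre of the carrier plate's volume, 5 mm from plate along its z
- vblock: Machinist's V-block, fixed steel block 46 mm long (x) x 122 mm wide (y) x 69 mm high. Origin in the centre of its underside; the groove runs along its x, open at both ends. x is roughly the robot's x
- vblock_groove (a point): Middle of the groove's bottom line, 14 mm above the bench. The two faces rise from it at 45 degrees towards +y and -y, up to 55 mm sideways and 69 mm above the bench. The plate leans with one end in the groove's bottom and its length up either face; about 40 mm of it then stands out beyond the face's top
- rack: Plate rack, fixed steel base 96 (x) x 134 (y) x 8 mm with six upright wire hoops (6 mm wire, 80 mm wide along x, tops 66 mm above the bench) at y = -55, -33, -11, 11, 33, 55 mm. Origin in the centre of its underside; x roughly the robot's x
- rack_floor (a point): Middle of the rack base's upper face, 8 mm above the bench. Five slots between the hoops, centred at y = -44, -22, 0, 22, 44 mm, each 16 mm clear; a plate stands on end in one, faces to the hoops, its 60 mm width along x. Slots y = -44 and 22 mm hold short plates; -22, 0 and 44 mm are free
- short_plate_1: Short plate, loose, 60 wide x 70 high x 10 mm, standing in the rack's slot at y = -44 mm; origin in the middle of its lower edge
- short_plate_2: Short plate, loose, as the other, in the rack's slot at y = 22 mm
- mug: Enamel mug, 74 x 101 x 87 mm high; origin in the centre of its underside; stays where it is
- tweezers: Straight tweezers lying flat, 16 x 121 x 8 mm, length along y; stay where they are
- tin: Flat round tin, 63 mm across, 22 mm high; origin under its centre; stays where it is
- cutters: Side cutters lying flat, 43 x 115 x 12 mm, length along y; stay where they are
- file: Small file with wooden handle, 20 x 209 x 20 mm, length along y; stays where it is
- brush: Thin brush, 126 mm long, 9 mm thick, length along y; stays where it is

How it is judged:
By the outcome, as a careful person would: the job done as asked, in the order asked, and still so for the second after the job is handed in, with the robot touching nothing.
It also fails if it takes over 67 s, if anything falls off the work surface, if the arm or the gripper's body presses on something with over 40 N, if the wrist force passes 120 N, or if a joint passes its speed limit or range.

ROBOT

A 6-joint arm with a two-finger parallel gripper is mounted at the origin on a cart in front of the work surface, level with it; the furniture and walls round the work are solid. World frame = base frame: x ahead of the robot, y to its left, z up, the work surface at z = 0. Lengths are in m, angles in rad, forces in N, time in s.
With the tool pointing down it reaches from about 0.35 to 0.975 m from the base axis. Payload 4.9 kg.
Tool frame: the origin (TCP) lies on the centre line of the jaws, within the pads' length; the fingertips stand manip.tcp_to_tips ahead of it and the grasp point (between the pads) is the TCP (manip.tcp_to_tips is the distance from the TCP to the fingertips, in m); y points along the fingers, z is the direction in which the jaws open and shut, and the axes are right-handed (so a half turn about y gives the same grasp; the last joint's range is limited). The gripper opens to 85 mm and grips with 20 to 120 N. Pads are 22 mm wide; open, the fingers measure 114 mm over their backs; the gripper's body (76 mm by 85 mm) begins 54 mm behind the grasp point. The pads swing forward as they close: fully open they stand 13 mm farther back than shut.
Start: joints at [1.212, 0.053, 1.613, -0, 1.476, -0.119], TCP at [0.148, 0.607, 0.25] pointing down, gripper open.
Joint ranges: [-3.01, 3.01], [-1.01, 2.22], [0.06, 2.58], [-1.02, 4.17], [0.09, 2.62], [-3.14, 3.14]. Speed limits (rad/s): [2.57, 2.57, 3.14, 3.14, 3.14, 3.14].

INTERFACE

Orientations are given as a unit quaternion [w, x, y, z].
In Python, from plant import manip gives the robot as it stands.
- The arm moves only by the tool apply_moves, never from a script. Its argument "moves" is a list of rows, each a list of 7 numbers: the gripper's target within -1 to 1 (shut at 1, half-way at 0, fully open at -1), then the shift along the tool's x, y, z in mm, then the turn, a rotation vector about the tool's x, y, z in degrees. A call has 1 to 20 rows; each row shifts and turns the commanded pose from where the row before left it, along the tool's axes as they then stand; what a row does not reach is not made up. A row lasts 1/10 s, in which the tool goes at most 50 mm and 8.59 degrees, less where a joint would pass 70% of its speed; a pose out of reach is approached as far as the arm can. A call with a gripper value outside its range is refused whole. The fingers move at their own pace and stop on an object; the grip force is fixed at half the most. Time passes only in rows, so rows that do not move let the fingers close. It gives the time, the measured TCP pose, the force and the opening at its end, in the units of the state.
- manip.state(): the state, without advancing time (a new reading comes with each control period).
- manip.grab_frame(name): name is "scene" or "top"; returns the picture (420x560x3 uint8, blue, green, red); there is no depth.
- manip.calibration(name): a dict with "mtx" (3x3 intrinsics, pixels), "T" (4x4, takes a point from camera to world coordinates). Camera axes: x right, y down, z forward; pixel columns grow to the right and rows downward; lengths in m; the calibration is good to about 2 mm. A picture is of the moment at which its call begins. calibration takes no time and is no camera call.
- manip.job_done(): hands the job in, once; it reports no verdict.
The state is a dict: "time": time; "joint_pos": joint angles; "joint_vel": joint speeds; "joint_efforts": joint torques, N m; "tool_pos": TCP position; "tool_rot": TCP orientation; "contact_force": force on the tool from outside, world axes, zero at the start; "ft_torque": the same for the moment, N m; "gripper_width": opening from 0.0 (shut) to 1.0 (fully open).
Only numpy, scipy, OpenCV 4.12 (cv2) and the standard library are available. Lean on these libraries where they do the work, as an engineer would, in place of code of your own. Each camera call takes 0.05 s, during which the arm holds its last target. There are 200 camera calls.

## Working session

There is one attempt and no reset: what is moved stays moved. The work goes in short steps, Python scripts to look and compute and a tool call to move; the robot and the scene stay as the last step left them, time stands still between calls to the robot, and variables do not carry over. Pictures are saved under pics/ and viewed, about 8 in all and at most 12, crops included, and the job is handed in when it is done.

Besides the shell and the picture viewer there is one more tool, called after "Request:" as name([rows], argument=value, ...), one row to a line, values as JSON. apply_moves: Moves the arm, as the interface text tells. Its arguments: {"type":"object","properties":{"moves":{"type":"array","items":{"type":"array","items":{"type":"number"}}}},"required":["moves"]}

```bash
ls; mkdir -p pics
python3 - <<'E'
from plant import manip
import cv2
print(manip.state(), manip.tcp_to_tips)
for n in("scene","top"):
    f=manip.grab_frame(n); cv2.imwrite(f"pics/{n}0.png",f)
    c=manip.calibration(n); print(n,c["mtx"],c["T"])
E
```

```text
pics
{'time': 0.0, 'joint_pos': array([ 1.21200907e+00,  5.33338468e-02,  1.61431363e+00,  1.79549332e-07,
        1.47601939e+00, -1.19012419e-01]), 'joint_vel': array([ 0.00071514,  0.00089675,  0.00074899,  0.00034788, -0.00097746,
       -0.00036361]), 'joint_efforts': array([-1.51933324e-03, -3.93684769e+01, -3.70173883e+01, -2.14125048e-04,
        7.07063780e-03,  2.66836835e-06]), 'tool_pos': array([0.14822321, 0.60655443, 0.24906553]), 'tool_rot': array([-0.70131836,  0.70274337, -0.08474383,  0.08439664]), 'contact_force': array([-0.33908811,  0.62984518, -1.15241736]), 'ft_torque': array([ 0.01461546, -0.02816348,  0.02153895]), 'gripper_width': 1.0010495161584736} 0.019
scene [[384.21284807   0.         285.20812591]
 [  0.         384.21284807 216.46958959]
 [  0.           0.           1.        ]] [[ 0.47801604 -0.55506913  0.68073411 -0.10431035]
 [-0.87833036 -0.30739963  0.36611645 -0.15255065]
 [ 0.00603748 -0.77291897 -0.63447602  0.61515255]
 [ 0.          0.          0.          1.        ]]
top [[520.97147646   0.         279.19996619]
 [  0.         520.97147646 211.61334148]
 [  0.           0.           1.        ]] [[-0.02386692 -0.98044456  0.19534288  0.3231474 ]
 [-0.99953945  0.0270659   0.01372298  0.16608713]
 [-0.01874175 -0.19492539 -0.980639    1.06737668]
 [ 0.          0.          0.          1.        ]]
```

View pics/scene0.png

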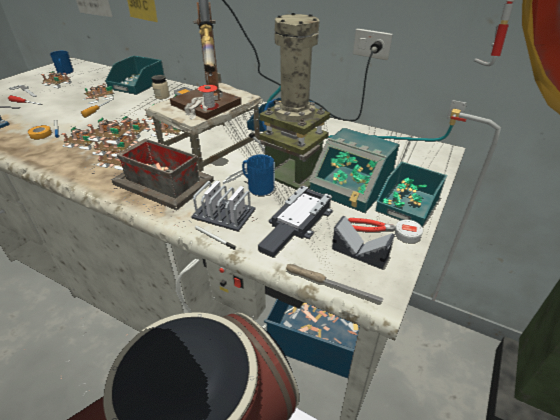

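View pics/top0.png

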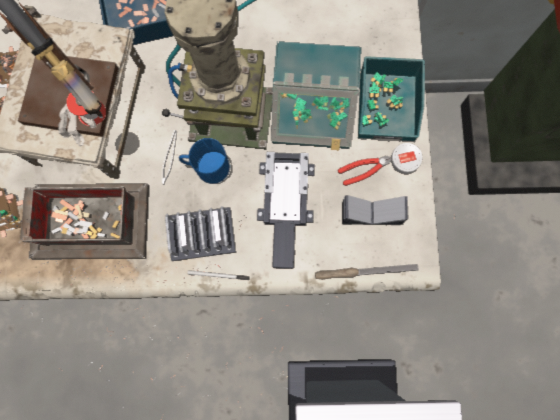

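The top view shows the slide at about (287,200) px, V-block at (375,210), rack at (202,232), mug at (210,160). I'll enlarge the working area.

```bash
cat > h.py <<'E'
import numpy as np, cv2
from plant import manip
from scipy.spatial.transform import Rotation as R
def px2w(n,uv,z):
    c=manip.calibration(n); d=c["T"][:3,:3]@np.linalg.solve(c["mtx"],np.array([uv[0],uv[1],1.]))
    o=c["T"][:3,3]; return o+d*(z-o[2])/d[2]
def w2px(n,p):
    c=manip.calibration(n); q=c["T"][:3,:3].T@(np.array(p)-c["T"][:3,3]); q=c["mtx"]@q; return q[:2]/q[2]
def rot(): 
    q=manip.state()["tool_rot"]; return R.from_quat([q[1],q[2],q[3],q[0]]).as_matrix()
E
python3 - <<'E'
from h import *
f=cv2.imread("pics/top0.png"); c=f[140:290,150:430]
c=cv2.resize(c,None,fx=2.85,fy=2.85,interpolation=cv2.INTER_CUBIC)
for u in range(160,430,20): cv2.putText(c,str(u),(int((u-150)*2.85),8),0,.3,(0,0,255))
for v in range(150,290,20): cv2.putText(c,str(v),(0,int((v-140)*2.85)),0,.3,(0,0,255))
cv2.imwrite("pics/c1.png",c)
for s in [(280,265),(287,153),(375,210),(202,232)]: print(px2w("top",s,.02).round(3))
print(w2px("top",[0,0,0]), rot().round(3))
f=cv2.imread("pics/scene0.png"); c=cv2.resize(f[170:310,180:430],None,fx=3.2,fy=3.2,interpolation=cv2.INTER_CUBIC); cv2.imwrite("pics/c2.png",c)
E
```

```text
[0.422 0.182 0.02 ]
[0.657 0.161 0.02 ]
[ 0.53  -0.015  0.02 ]
[0.494 0.339 0.02 ]
[382.04907248 487.88679044] [[ 0.971 -0.001  0.238]
 [-0.238 -0.002  0.971]
 [-0.    -1.    -0.002]]
```

View pics/c1.png

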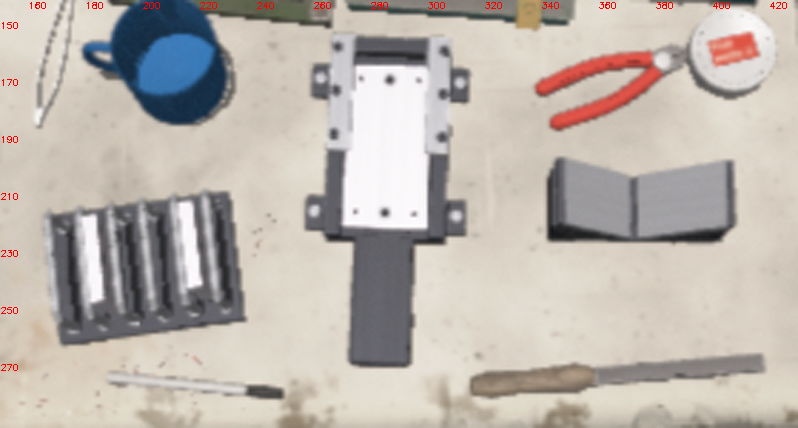

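View pics/c2.png

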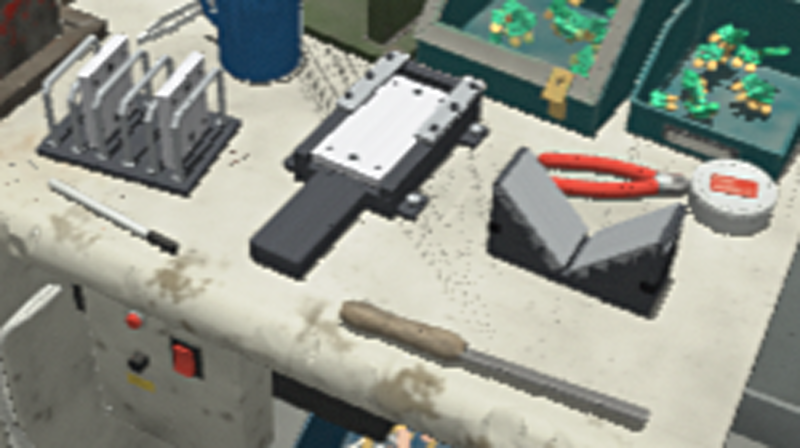

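The crops show the plate end at about (284,220) top-px, tongue front at (283,268), V-block groove line at about (372,202)-(373,223), and rack slots. White plates fill slots 2 and 5 from the left, so slots 1, 3 and 4 are free.

Run:
```python
from h import *
def P(cx,cy,z): return px2w("top",(150+(cx+.5)/2.85-.5,140+(cy+.5)/2.85-.5),z)
def S(cx,cy,z): return px2w("scene",(180+(cx+.5)/3.2-.5,170+(cy+.5)/3.2-.5),z)
f=cv2.imread("pics/top0.png")
m=cv2.inRange(f,(225,225,225),(255,255,255)); m=cv2.morphologyEx(m,cv2.MORPH_CLOSE,np.ones((5,5)))
n,l,s,c=cv2.connectedComponentsWithStats(m[150:290,150:320])
for i in range(1,n):
    if s[i,4]>60:
        pts=np.argwhere(l==i)[:,::-1]+[150,150]; r=cv2.minAreaRect(pts.astype(np.float32)); print(s[i]+[150,150,0,0,0],r)
        z=.03 if s[i,4]>800 else .078
        print("  c",px2w("top",r[0],z).round(4),[px2w("top",b,z)[:2].round(4).tolist() for b in cv2.boxPoints(r)])
print("tongue front top",P(350,366,.02),P(410,364,.02)," scene",S(252,240,.02),S(303,277,.0))
print("tongue mouth",P(354,240,.02),P(412,238,.02))
print("cheek corners",P(326,238,.03),P(443,240,.03))
print("rack base top",*[P(a,b,.008).round(4) for a,b in((62,343),(244,320),(230,193),(50,213))],"\nscene",*[S(a,b,.008).round(4) for a,b in((38,150),(188,190),(241,122))])
print("V groove top",P(632,178,.014),P(637,239,.014)," rims",P(559,157,.069),P(733,160,.069),"base near",P(549,240,0),P(720,240,0))
print("V scene groove near",S(566,270,.014),"rim far",S(525,148,.069),S(683,204,.069),"near",S(492,185,.069),"base",S(490,255,0),S(650,315,0))
```

```text
[ 271  163   29   57 1516] ((284.9999694824219, 190.99998474121094), (55.99999237060547, 27.999996185302734), 90.0)
  c [0.5725 0.1677 0.03  ] [[0.6328, 0.1951], [0.6311, 0.1372], [0.5135, 0.1409], [0.515, 0.1976]]
[213 211   8  30 130] ((216.23080444335938, 225.34619140625), (29.272197723388672, 4.34121561050415), 82.87498474121094)
  c [0.4966 0.3021 0.078 ] [[0.5248, 0.3099], [0.5257, 0.3015], [0.4686, 0.2945], [0.4678, 0.3028]]
[179 216   7  30 131] ((182.23760986328125, 230.37623596191406), (29.254093170166016, 4.378163814544678), 84.2894058227539)
  c [0.4885 0.3679 0.078 ] [[0.5169, 0.3753], [0.5175, 0.3668], [0.4604, 0.3605], [0.4598, 0.3689]]
tongue front top [0.41658945 0.19698529 0.02      ] [0.41691563 0.15471211 0.02      ]  scene [0.41775407 0.19582817 0.02      ] [0.42061253 0.1566144  0.        ]
tongue mouth [0.506553   0.19219718 0.02      ] [0.50687834 0.15064951 0.02      ]
cheek corners [0.50678158 0.21178905 0.03      ] [0.50309004 0.12889256 0.03      ]
rack base top [0.4394 0.4036 0.008 ] [0.4525 0.2727 0.008 ] [0.5459 0.2823 0.008 ] [0.5347 0.4139 0.008 ] 
scene [0.4341 0.4013 0.008 ] [0.4513 0.2731 0.008 ] [0.5404 0.2823 0.008 ]
V groove top [ 0.54766134 -0.00982046  0.014     ] [ 0.5028175  -0.01078608  0.014     ]  rims [0.55211396 0.04857738 0.069     ] [ 0.54663743 -0.0704713   0.069     ] base near [5.06201239e-01 5.07381072e-02 2.22044605e-16] [ 0.5028374  -0.07316671  0.        ]
V scene groove near [ 0.50217388 -0.00583555  0.014     ] rim far [0.54713096 0.04850005 0.069     ] [ 0.54310265 -0.06579082  0.069     ] near [0.49927127 0.05324818 0.069     ] base [0.50430944 0.05054267 0.        ] [ 0.50312209 -0.06759423  0.        ]
```

Request:
apply_moves([
  [1,0,0,0,0,-8.5,0],
  [1,50,0,0,0,0,0],
  [1,50,0,-50,0,0,0],
  [1,50,0,-50,0,0,0],
  [1,50,0,-50,0,0,0],
  [1,50,0,-50,0,0,0],
  [1,50,0,-50,0,0,0],
])

```text
time: 0.8
tool_pos: [0.3588, 0.4085, 0.2498]
tool_rot: [-0.706, 0.707, -0.032, 0.032]
contact_force: [0.8, 0.1, 0.1]
gripper_width: 0.002
```

Request:
apply_moves([
  [1,0,0,0,0,-2.7,0],
  [1,35,0,-40,0,0,0],
  [1,35,0,-40,0,0,0],
  [1,35,20,-40,0,0,0],
  [1,35,30,-40,0,0,0],
  [1,35,30,-40,0,0,0],
  [1,26,40,-30,0,0,0],
  [1,0,40,0,0,0,0],
  [1,0,0,0,0,0,0],
  [1,0,0,0,0,0,0],
])

```text
time: 1.8
tool_pos: [0.5252, 0.2001, 0.1074]
tool_rot: [-0.707, 0.707, -0.017, 0.015]
contact_force: [0.9, 0.2, 1.2]
gripper_width: 0.0
```

Run:
```python
from h import *
print(manip.state()["tool_pos"],rot().round(3),manip.state()["joint_pos"].round(2),manip.state()["contact_force"].round(1))
```

```text
[0.52520079 0.20007277 0.10743885] [[ 0.999 -0.003  0.044]
 [-0.044 -0.     0.999]
 [-0.003 -1.    -0.001]] [ 0.23  0.04  1.88  0.    1.23 -1.3 ] [0.9 0.2 1.2]
```

Request:
apply_moves([
  [1,13,0,-15,0,0,0],
  [1,13,10,-15,0,0,0],
  [1,0,15,0,0,0,0],
  [1,0,15,0,0,0,0],
  [1,0,10,0,0,0,0],
  [1,0,3,0,0,0,0],
  [1,0,0,0,0,0,0],
])

```text
time: 2.5
tool_pos: [0.5498, 0.1694, 0.0542]
tool_rot: [-0.707, 0.707, -0.016, 0.015]
contact_force: [-0.3, 0.0, -0.1]
gripper_width: -0.003
```

Request:
apply_moves([
  [1,0,3,0,0,0,0],
  [1,0,2,0,0,0,0],
  [1,0,1,0,0,0,0],
  [1,0,0,0,0,0,0],
])

```text
time: 2.9
tool_pos: [0.5508, 0.169, 0.0492]
tool_rot: [0.707, -0.707, 0.016, -0.016]
contact_force: [-0.4, -0.4, -0.3]
gripper_width: -0.003
```

Request:
apply_moves([
  [1,0,1.5,0,0,0,0],
  [1,0,0,0,0,0,0],
])

```text
time: 3.1
tool_pos: [0.5517, 0.1691, 0.049]
tool_rot: [0.707, -0.707, 0.015, -0.016]
contact_force: [-1.5, -1.3, 4.4]
gripper_width: 0.003
```

Request:
apply_moves([
  [1,0,3,0,0,0,0],
  [1,0,0,0,0,0,0],
])

```text
time: 3.3
tool_pos: [0.5539, 0.1695, 0.049]
tool_rot: [0.707, -0.706, 0.013, -0.018]
contact_force: [-2.8, -0.6, 14.8]
gripper_width: 0.004
```

Request:
apply_moves([
  [1,-5,1,0,0,0,0],
  [1,-10,0,0,0,0,0],
  [1,-10,0,0,0,0,0],
  [1,-10,0,0,0,0,0],
  [1,0,0,0,0,0,0],
])

```text
time: 3.8
tool_pos: [0.5198, 0.1714, 0.049]
tool_rot: [0.708, -0.706, 0.012, -0.019]
contact_force: [-0.4, 0.1, 17.3]
gripper_width: -0.0
```

```bash
cat > pl.py <<'E'
from h import *
def look(z=.03,name=None):
    f=manip.grab_frame("top")
    if name: cv2.imwrite(name,f)
    m=cv2.inRange(f,(215,215,215),(255,255,255))
    n,l,s,c=cv2.connectedComponentsWithStats(m[140:290,255:320])
    for i in range(1,n):
        if s[i,4]>60: 
            b=s[i][:4]+[255,140,0,0]; print(b, "near end",px2w("top",(b[0]+b[2]/2-.5,b[1]+b[3]-.5),z).round(4))
E
python3 - <<'E'
from pl import *
look(name="pics/d1.png")
E
```

```text
[273 145  18   7] near end [0.657  0.1728 0.03  ]
[255 150  11  10] near end [0.641  0.2178 0.03  ]
[255 248   6  27] near end [0.4038 0.2267 0.03  ]
```

Run:
```python
from h import *
f=manip.grab_frame("scene"); cv2.imwrite("pics/c3.png",cv2.resize(f[170:310,180:430],None,fx=3.2,fy=3.2,interpolation=cv2.INTER_CUBIC))
```

```text
(no output)
```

View pics/c3.png

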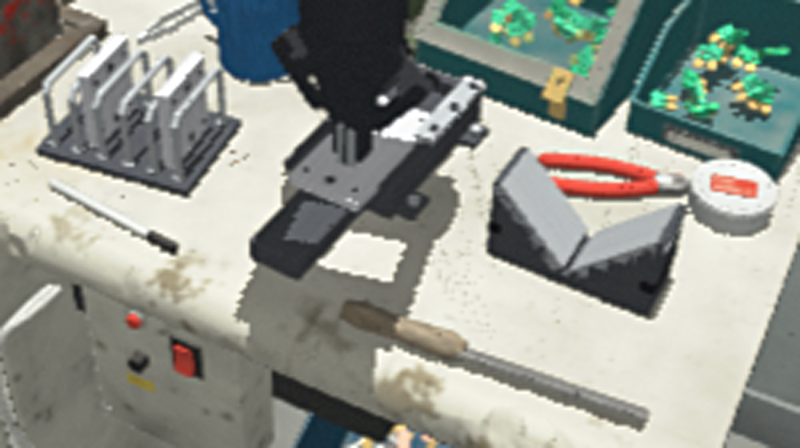

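The plate follows: its near end is now at about (285,182)-(352,210) in the crop, out over the tongue. I'll keep dragging.

Request:
apply_moves([
  [1,-10,0,0,0,0,0],
  [1,-10,0,0,0,0,0],
  [1,-10,0,0,0,0,0],
  [1,-10,0,0,0,0,0],
  [1,-10,0,0,0,0,0],
  [1,-3,0,0,0,0,0],
  [1,0,0,0,0,0,0],
  [1,0,-5,0,0,0,0],
  [1,0,-20,0,0,0,0],
  [1,0,-40,0,0,0,0],
  [0,0,-40,0,0,0,0],
])

```text
time: 5.0
tool_pos: [0.4616, 0.1726, 0.1486]
tool_rot: [-0.707, 0.707, -0.017, 0.015]
contact_force: [0.6, 0.1, 0.5]
gripper_width: 0.152
```

Run:
```python
from h import *
print(manip.state())
t=manip.grab_frame("top")[140:290,150:430]; f=manip.grab_frame("scene")[170:310,180:430]
a=cv2.resize(t,None,fx=2,fy=2,interpolation=cv2.INTER_CUBIC);b=cv2.resize(f,(560,314),interpolation=cv2.INTER_CUBIC)
cv2.imwrite("pics/c4.png",np.vstack([a,b])[:600])
```

```text
{'time': 5.0, 'joint_pos': array([ 2.06585227e-01, -1.82223339e-01,  2.01123579e+00,  8.92697841e-06,
        1.31553469e+00, -1.31981045e+00]), 'joint_vel': array([-4.17925827e-04, -5.09411399e-01, -3.04538800e-01,  1.07621070e-03,
        7.76096820e-01,  7.79885875e-04]), 'joint_efforts': array([ 2.01459574e-01, -2.41237324e+01, -3.26287150e+01,  5.33870752e-04,
       -4.47447645e-01,  1.22232021e-05]), 'tool_pos': array([0.4616224 , 0.17255886, 0.1485723 ]), 'tool_rot': array([-0.70669782,  0.70716568, -0.01671554,  0.01467945]), 'contact_force': array([0.64780567, 0.1352049 , 0.49644259]), 'ft_torque': array([ 0.02947604, -0.00821564,  0.01575566]), 'gripper_width': 0.15151754804945095}
```

View pics/c4.png

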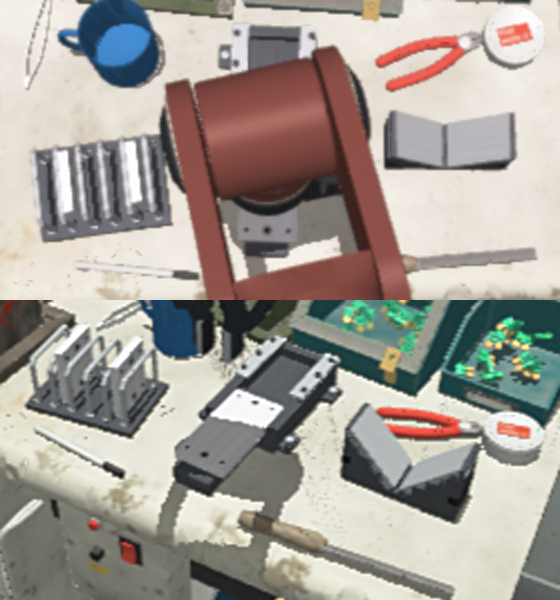

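The plate is now well out over the tongue: near end at crop (237-297,241) and far half still in the channel. I'll open and straddle its long edges.

Request:
apply_moves([
  [-1,22,0,1,0,0,0],
  [-1,0,20,0,0,0,0],
  [-1,0,20,0,0,0,0],
  [-1,0,0,0,0,0,0],
  [-1,0,0,0,0,0,0],
  [-1,0,20,0,0,0,0],
  [-1,0,20,0,0,0,0],
  [-1,0,20,0,0,0,0],
  [-1,0,15,0,0,0,0],
  [-1,0,6,0,0,0,0],
  [-1,0,0,0,0,0,0],
])

```text
time: 6.2
tool_pos: [0.4846, 0.1728, 0.0272]
tool_rot: [-0.707, 0.707, -0.016, 0.015]
contact_force: [-0.8, 0.2, 0.1]
gripper_width: 1.0
```

Request:
apply_moves([
  [-1,0,4,0,0,0,0],
  [1,0,0,0,0,0,0],
  [1,0,0,0,0,0,0],
  [1,0,0,0,0,0,0],
  [1,0,0,0,0,0,0],
  [1,0,0,0,0,0,0],
])

```text
time: 6.8
tool_pos: [0.4856, 0.173, 0.0245]
tool_rot: [0.707, -0.707, 0.015, -0.016]
contact_force: [-0.9, -0.4, 4.8]
gripper_width: 0.688
```

Request:
apply_moves([
  [1,0,-5,0,0,0,0],
  [1,0,-15,0,0,0,0],
  [1,0,-25,0,0,0,0],
  [1,0,-25,0,0,0,0],
  [1,0,-25,0,0,0,0],
  [1,0,-25,0,0,0,0],
  [1,0,-25,0,0,0,0],
  [1,0,0,-20,0,8.5,0],
  [1,0,0,-20,0,8.5,0],
  [1,0,0,-20,0,8.5,0],
  [1,0,0,0,0,8.5,0],
  [1,0,0,0,0,8.5,0],
  [1,0,0,0,0,8.5,0],
  [1,0,0,0,0,8.5,0],
  [1,0,0,0,0,8.5,0],
  [1,0,0,0,0,8.5,0],
  [1,0,0,0,0,8.5,0],
  [1,0,0,0,0,4.5,0],
  [1,0,0,0,0,0,0],
])

```text
time: 8.7
tool_pos: [0.473, 0.1144, 0.1689]
tool_rot: [0.491, -0.491, 0.509, -0.509]
contact_force: [-0.0, -0.0, -2.0]
gripper_width: 0.687
```

Run:
```python
from h import *
s=manip.state(); print(s["tool_pos"],rot().round(3),s["joint_pos"].round(2),s["contact_force"].round(1),s["gripper_width"])
f=manip.grab_frame("scene"); cv2.imwrite("pics/c5.png",cv2.resize(f[100:310,180:460],None,fx=2.8,fy=2.8,interpolation=cv2.INTER_CUBIC))
```

```text
[0.47301158 0.11439701 0.16886497] [[-0.035 -0.     0.999]
 [-0.999 -0.    -0.035]
 [ 0.    -1.    -0.   ]] [ 0.08 -0.22  2.01  0.    1.35  0.12] [-0. -0. -2.] 0.6872972729921248
```

View pics/c5.png

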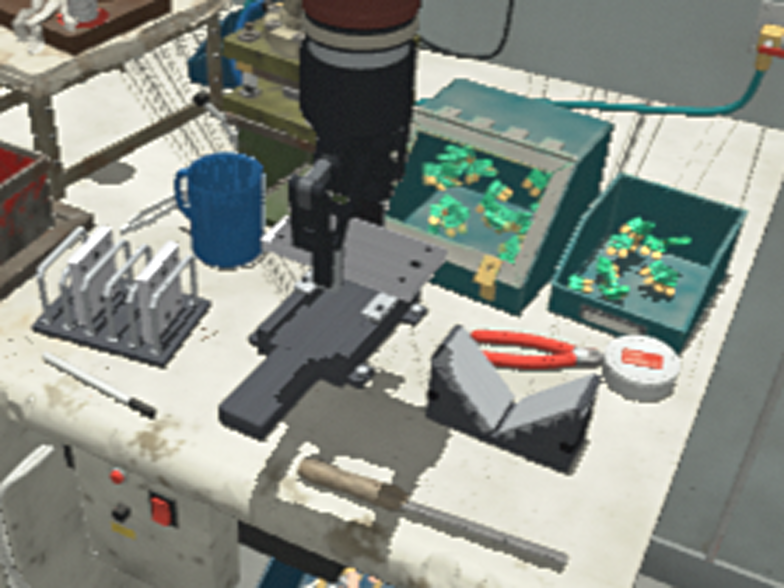

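Plate is held level; its right end spans (445,255)-(425,297) and its left end is at about (262,238) in the crop.

Run:
```python
from h import *
def S(cx,cy,z): return px2w("scene",(180+(cx+.5)/2.8-.5,100+(cy+.5)/2.8-.5),z)
for a in ((445,253),(423,292),(262,238)): print(S(*a,.1744).round(4))
```

```text
[0.492  0.0488 0.1744]
[0.4428 0.0444 0.1744]
[0.4454 0.171  0.1744]
```

Request:
apply_moves([
  [1,25,0,17,0,0,8.5],
  [1,0,0,17,0,0,8.5],
  [1,0,0,17,0,0,8.5],
  [1,0,0,0,0,0,8.5],
  [1,0,0,0,0,0,8.5],
  [1,0,0,0,0,0,2.5],
  [1,0,0,0,0,0,0],
])

```text
time: 9.45
tool_pos: [0.5229, 0.0865, 0.1671]
tool_rot: [0.648, -0.259, 0.659, -0.282]
contact_force: [-0.9, 0.1, -2.0]
gripper_width: 0.686
```

Run:
```python
from h import *
s=manip.state(); print(s["tool_pos"],rot().round(3),s["joint_pos"].round(2),s["contact_force"].round(1),s["gripper_width"])
```

```text
[0.52290002 0.08646734 0.16710992] [[-0.027  0.024  0.999]
 [-0.707  0.707 -0.037]
 [-0.707 -0.707 -0.002]] [-0.33 -0.03  1.97  0.75  1.5  -0.47] [-0.9  0.1 -2. ] 0.6858863277387126
```

Request:
apply_moves([
  [1,13,-13,1,0,0,0],
  [1,13,-13,1,0,0,0],
  [1,13,-13,1,0,0,0],
  [1,13,-13,1,0,0,0],
  [1,13,-13,1,0,0,0],
  [1,13.5,13.5,0,0,0,0],
  [1,13.5,13.5,0,0,0,0],
  [1,13.5,13.5,0,0,0,0],
  [1,0,0,0,0,0,0],
  [1,0,0,0,0,0,0],
])

```text
time: 10.45
tool_pos: [0.5244, -0.0034, 0.11]
tool_rot: [0.648, -0.259, 0.659, -0.281]
contact_force: [-0.1, 0.2, -2.4]
gripper_width: 0.686
```

```bash
cat > st.py <<'E'
from h import *
s=manip.state(); Rm=rot(); print(s["tool_pos"].round(4),Rm.round(3).tolist(),s["joint_pos"].round(2),s["contact_force"].round(1),s["gripper_width"].round(3))
def to(t): print("to",t,((Rm.T@(np.array(t)-s["tool_pos"]))*1e3).round(1))
E
python3 - <<'E'
from st import *
to([.525,.0370,.067])
f=manip.grab_frame("scene"); cv2.imwrite("pics/c6.png",cv2.resize(f[130:310,260:460],None,fx=3,fy=3,interpolation=cv2.INTER_CUBIC))
E
```

```text
Traceback (most recent call last):
  File "st.py", line 2, in <module>
    s=manip.state(); Rm=rot(); print(s["tool_pos"].round(4),Rm.round(3).tolist(),s["joint_pos"].round(2),s["contact_force"].round(1),s["gripper_width"].round(3))
                                                                                                                                     ^^^^^^^^^^^^^^^^^^^^^^^^
AttributeError: 'float' object has no attribute 'round'
```

```bash
sed -i 's/s\["gripper_width"\].round(3)/round(s["gripper_width"],3)/' st.py
python3 - <<'E'
from st import *
to([.525,.0370,.067])
E
```

```text
[ 0.5244 -0.0034  0.11  ] [[-0.026, 0.023, 0.999], [-0.705, 0.708, -0.035], [-0.708, -0.706, -0.003]] [-0.48  0.12  1.93  0.69  1.52 -0.64] [-0.1  0.2 -2.4] 0.686
to [0.525, 0.037, 0.067] [ 2.  59.  -0.7]
```

Request:
apply_moves([
  [1,0,12,0,0,0,0],
  [1,0,12,0,0,0,0],
  [1,0,12,0,0,0,0],
  [1,0,9,0,0,0,0],
  [1,0,0,0,0,0,0],
])

```text
time: 10.95
tool_pos: [0.5252, 0.0288, 0.0781]
tool_rot: [0.648, -0.259, 0.659, -0.281]
contact_force: [-0.3, -0.3, -2.3]
gripper_width: 0.688
```

Request:
apply_moves([
  [1,0,6,0,0,0,0],
  [1,0,4,0,0,0,0],
  [1,0,2,0,0,0,0],
  [1,0,0,0,0,0,0],
])

```text
time: 11.35
tool_pos: [0.5265, 0.036, 0.0708]
tool_rot: [0.648, -0.259, 0.658, -0.282]
contact_force: [0.1, 0.3, -1.6]
gripper_width: 0.688
```

Run:
```python
from st import *
to([.525,.0342,.0642])
f=manip.grab_frame("scene"); cv2.imwrite("pics/c6.png",cv2.resize(f[130:310,260:460],None,fx=3,fy=3,interpolation=cv2.INTER_CUBIC))
```

```text
[0.5265 0.036  0.0708] [[-0.025, 0.025, 0.999], [-0.707, 0.707, -0.036], [-0.707, -0.707, -0.0]] [-0.42  0.16  1.97  0.73  1.42 -0.65] [ 0.1  0.3 -1.6] 0.688
to [0.525, 0.0342, 0.0642] [ 6.   3.4 -1.5]
```

View pics/c6.png

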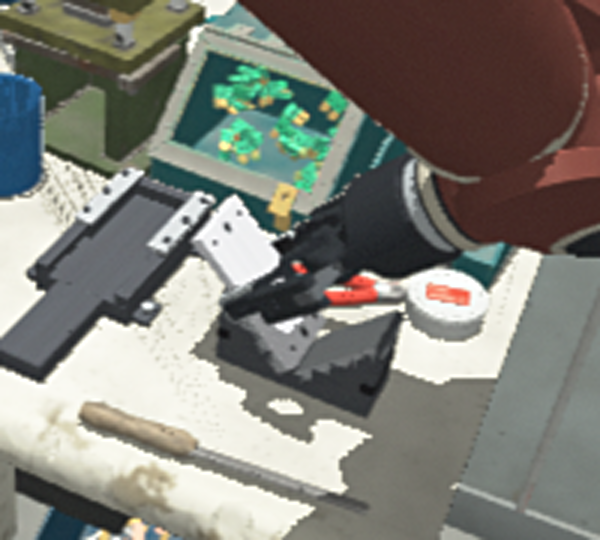

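The plate lies over the left face with its lower end near the groove bottom at about (295,368). I'll seat it gently.

Request:
apply_moves([
  [1,0,2,0,0,0,0],
  [1,0,1,0,0,0,0],
  [1,2,0,0,0,0,0],
  [1,1.5,0,0,0,0,0],
  [1,0,0,0,0,0,0],
])

```text
time: 11.9
tool_pos: [0.5266, 0.0353, 0.0662]
tool_rot: [0.648, -0.259, 0.658, -0.282]
contact_force: [-0.4, 0.4, -1.8]
gripper_width: 0.687
```

Request:
apply_moves([
  [1,0,1.5,0,0,0,0],
  [1,1.5,0,0,0,0,0],
  [1,1,0,0,0,0,0],
  [1,0,0,0,0,0,0],
])

```text
time: 12.3
tool_pos: [0.5265, 0.0347, 0.0634]
tool_rot: [0.648, -0.259, 0.658, -0.282]
contact_force: [0.3, 0.3, -2.1]
gripper_width: 0.687
```

Request:
apply_moves([
  [1,0,1.5,0,0,0,0],
  [1,0,1,0,0,0,0],
  [1,0,0,0,0,0,0],
])

```text
time: 12.6
tool_pos: [0.5277, 0.0353, 0.063]
tool_rot: [0.649, -0.259, 0.657, -0.283]
contact_force: [-2.3, -6.7, 3.7]
gripper_width: 0.688
```

Face contact (along the normal). Now down the slope.

Request:
apply_moves([
  [1,1.5,-1,0,0,0,0],
  [1,1.5,0,0,0,0,0],
  [1,0,0,0,0,0,0],
])

```text
time: 12.9
tool_pos: [0.5273, 0.0344, 0.0621]
tool_rot: [0.649, -0.258, 0.658, -0.281]
contact_force: [-1.3, 1.5, 7.3]
gripper_width: 0.683
```

Request:
apply_moves([
  [1,-1,0,0,0,0,0],
  [0.2,0,0,0,0,0,0],
  [-0.6,0,0,0,0,0,0],
  [-1,0,0,0,0,0,0],
  [-1,0,0,0,0,0,0],
  [-1,0,0,0,0,0,0],
  [-1,0,-10,0,0,0,0],
  [-1,0,-25,0,0,0,0],
  [-1,0,-30,0,0,0,0],
  [-1,0,-30,0,0,0,0],
  [-1,0,-30,0,0,0,0],
  [-1,0,-20,0,0,0,0],
])

```text
time: 14.1
tool_pos: [0.5235, -0.0701, 0.1659]
tool_rot: [0.649, -0.259, 0.657, -0.283]
contact_force: [-0.3, -0.4, -0.1]
gripper_width: 1.001
```

Run:
```python
from st import *
f=manip.grab_frame("scene"); cv2.imwrite("pics/s7.png",f)
t=manip.grab_frame("top"); cv2.imwrite("pics/t7.png",t)
a=cv2.resize(f[180:290,300:430],None,fx=4,fy=4,interpolation=cv2.INTER_CUBIC)
cv2.imwrite("pics/c7.png",a)
```

```text
[ 0.5235 -0.0701  0.1659] [[-0.024, 0.028, 0.999], [-0.708, 0.705, -0.037], [-0.706, -0.708, 0.002]] [-0.59  0.09  1.86  0.65  1.65 -0.65] [-0.3 -0.4 -0.1] 1.001
```

View pics/c7.png

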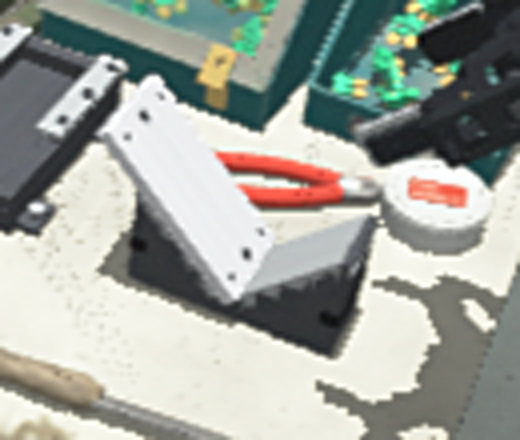

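The plate rests leaning on the left face with its lower end in the groove, at (235,300) in the crop, and it has been released. Now I'll reorient for the second grip and take the rack's hoop positions by rectifying the first pictures.

Request:
apply_moves([
  [-1,-18,-18,0,0,0,0],
  [-1,-18,-18,0,0,0,0],
  [-1,-18,-18,0,0,0,0],
  [-0.2,-14,-14,0,0,0,-8.5],
  [-0.2,0,0,0,0,0,-8.5],
  [-0.2,0,0,0,0,0,-8.5],
  [-0.2,0,0,0,0,0,-8.5],
  [-0.2,0,0,0,0,0,-8.5],
  [-0.2,0,0,0,0,0,-2.5],
  [-0.2,-30,0,0,0,0,0],
  [-0.2,-30,0,0,0,0,0],
  [-0.2,-30,0,0,0,0,0],
  [-0.2,-30,0,0,0,0,0],
  [-0.2,-30,0,0,0,0,0],
  [-0.2,-30,0,0,0,0,0],
  [-0.2,-30,0,0,0,0,0],
  [-0.2,-20,0,0,0,0,0],
  [-0.2,0,0,0,0,0,0],
])

```text
time: 16.0
tool_pos: [0.5301, 0.1642, 0.2584]
tool_rot: [0.492, -0.493, 0.508, -0.507]
contact_force: [0.3, -0.0, -0.3]
gripper_width: 0.599
```

Run:
```python
from st import *
from scipy.signal import find_peaks
th=np.deg2rad(6.2); c=np.array([.4905,.344]); ex=np.array([np.cos(th),np.sin(th)]); ey=np.array([-np.sin(th),np.cos(th)])
out=[]
for n,p in(("top","pics/top0.png"),("scene","pics/scene0.png")):
    f=cv2.imread(p)
    for z in(.066,.008):
        ys=np.arange(80,-80,-.5); xs=np.arange(60,-60,-.5)
        X,Y=np.meshgrid(ys,xs)   # image: right=-y, up=+x
        W=c+Y[...,None]*ex/1e3+X[...,None]*ey/1e3
        C=manip.calibration(n); w=np.dstack([W,np.full(X.shape,z)]).reshape(-1,3)
        q=((w-C["T"][:3,3])@C["T"][:3,:3])@C["mtx"].T; q=(q[:,:2]/q[:,2:]).astype(np.float32).reshape(*X.shape,2)
        r=cv2.remap(f,q[...,0],q[...,1],cv2.INTER_CUBIC)
        for k in(-55,-33,-11,11,33,55): cv2.line(r,(int((80-k)*2),0),(int((80-k)*2),12),(0,0,255),1)
        for k in(-40,40): cv2.line(r,(0,int((60-k)*2)),(12,int((60-k)*2)),(0,0,255),1)
        out.append(r)
im=np.vstack([np.hstack(out[:2]),np.hstack(out[2:])])
cv2.imwrite("pics/c8.png",cv2.resize(im,None,fx=1.24,fy=1.24)); print(im.shape)
```

```text
[0.5301 0.1642 0.2584] [[-0.032, -0.002, 0.999], [-1.0, 0.0, -0.032], [-0.0, -1.0, -0.002]] [ 0.17 -0.12  1.77  0.    1.5   0.2 ] [ 0.3 -0.  -0.3] 0.599
(480, 640, 3)
```

View pics/c8.png

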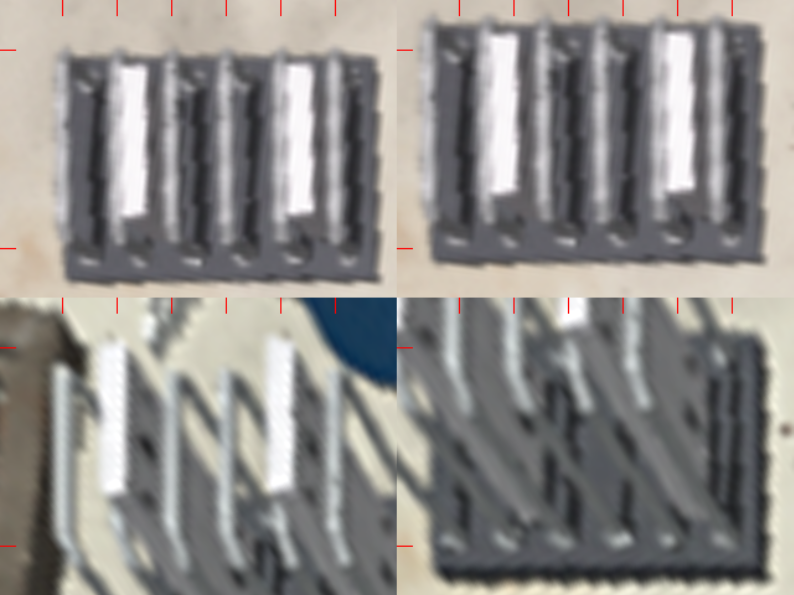

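The rectified views put the hoops within about 1 mm of their marks. Middle slot is at (0.490, 0.3435), yaw about 6.6°.

Request:
apply_moves([
  [0.3,0,0,0,0,-8.5,0],
  [0.3,0,0,0,0,-8.5,0],
  [0.3,0,0,0,0,-8.5,0],
  [0.3,0,0,0,0,-8.5,0],
  [0.3,0,0,0,0,-8.5,0],
  [0.3,0,0,0,0,-8.5,0],
  [0.3,0,0,0,0,-8.5,0],
  [0.3,0,0,0,0,-8.5,0],
  [0.3,0,0,0,0,-8.5,0],
  [0.3,0,0,0,0,-8.5,0],
  [0.3,0,0,0,0,-5,0],
  [0.3,0,0,0,-8.5,0,0],
  [0.3,0,0,0,-8.5,0,0],
  [0.3,0,0,0,-8.5,0,0],
  [0.3,0,0,0,-8.5,0,0],
  [0.3,0,0,0,-8.5,0,0],
  [0.3,0,0,0,-2.5,0,0],
  [0.3,0,0,0,0,0,0],
])

```text
time: 17.8
tool_pos: [0.5302, 0.1619, 0.2571]
tool_rot: [-0.382, 0.924, -0.017, 0.004]
contact_force: [-0.1, -0.1, -0.5]
gripper_width: 0.349
```

Run:
```python
from st import *
u=np.array([0,.7071,.7071]); b=np.array([.527,-.0125,.0175])
to(b+.170*u); to(b+.106*u)
```

```text
[0.5302 0.1619 0.2571] [[0.999, -0.028, 0.021], [-0.034, -0.708, 0.705], [-0.005, -0.706, -0.709]] [ 0.46  0.14  1.64 -0.69  1.76 -1.07] [-0.1 -0.1 -0.5] 0.349
to [0.527    0.107707 0.137707] [ -0.8 122.8  46.3]
to [0.527     0.0624526 0.0924526] [  1.  186.7  46.5]
```

Request:
apply_moves([
  [0.3,0,10,20,0,0,0],
  [0.3,0,20,20,0,0,0],
  [0.3,0,25,6,0,0,0],
  [0.3,0,25,0,0,0,0],
  [0.3,0,25,0,0,0,0],
  [0.3,0,15,0,0,0,0],
  [0.3,0,0,0,0,0,0],
])

```text
time: 18.5
tool_pos: [0.5278, 0.1078, 0.1402]
tool_rot: [-0.382, 0.924, -0.018, 0.006]
contact_force: [0.0, 0.1, 0.4]
gripper_width: 0.348
```

Run:
```python
from st import *
u=np.array([0,.7071,.7071]); b=np.array([.527,-.0125,.0175])
to(b+.106*u)
f=manip.grab_frame("scene");cv2.imwrite("pics/c9.png",cv2.resize(f[150:290,290:430],None,fx=4,fy=4,interpolation=cv2.INTER_CUBIC))
```

```text
[0.5278 0.1078 0.1402] [[0.999, -0.03, 0.024], [-0.038, -0.707, 0.706], [-0.004, -0.707, -0.708]] [ 0.38  0.2   1.78 -0.7   1.55 -1.  ] [0.  0.1 0.4] 0.348
to [0.527     0.0624526 0.0924526] [ 1.1 65.8  1.7]
```

View pics/c9.png

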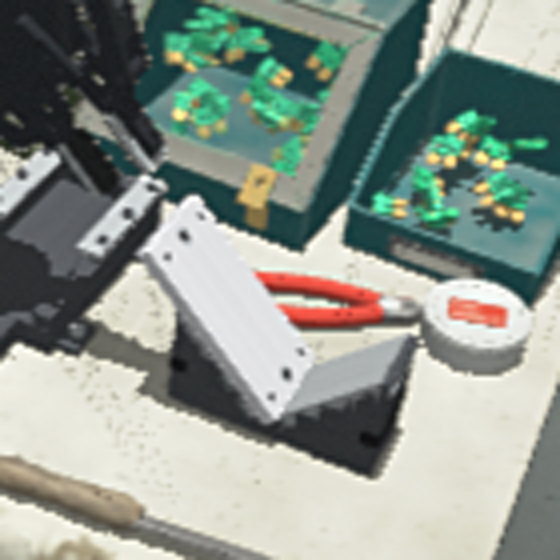

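The plate is unmoved, and the fingers sit above and behind its raised end at (170,225). I'll advance while watching the force.

Request:
apply_moves([
  [0.3,1,15,1.5,0,0,0],
  [0.3,0,15,0,0,0,0],
  [0.3,0,10,0,0,0,0],
  [0.3,0,0,0,0,0,0],
])

```text
time: 18.95
tool_pos: [0.5282, 0.0812, 0.1114]
tool_rot: [-0.382, 0.924, -0.018, 0.006]
contact_force: [0.7, 0.6, 0.1]
gripper_width: 0.348
```

Request:
apply_moves([
  [0.3,0,12,0,0,0,0],
  [0.3,0,12,0,0,0,0],
  [0.3,0,0,0,0,0,0],
])

```text
time: 19.25
tool_pos: [0.5275, 0.0642, 0.0944]
tool_rot: [-0.382, 0.924, -0.018, 0.006]
contact_force: [0.0, 0.9, 0.4]
gripper_width: 0.353
```

Request:
apply_moves([
  [0.7,0,0,0,0,0,0],
  [1,0,0,0,0,0,0],
  [1,0,0,0,0,0,0],
  [1,0,0,0,0,0,0],
  [1,0,0,0,0,0,0],
])

```text
time: 19.75
tool_pos: [0.5287, 0.0655, 0.096]
tool_rot: [-0.383, 0.924, -0.016, 0.007]
contact_force: [-0.5, 0.1, -1.0]
gripper_width: 0.105
```

Request:
apply_moves([
  [1,0,-5,-5,0,0,0],
  [1,0,-10,-10,0,0,0],
  [1,0,-18,-18,0,0,0],
  [1,0,-18,-18,0,0,0],
  [1,0,-18,-18,0,0,0],
  [1,0,-18,-18,0,0,0],
  [1,0,-15,-15,8.5,0,0],
  [1,0,0,0,8.5,0,0],
  [1,0,0,0,8.5,0,0],
  [1,0,0,0,8.5,0,0],
  [1,0,0,0,8.5,0,0],
  [1,0,0,0,2.5,-4.3,0],
  [1,0,0,0,0,-4.3,0],
  [1,0,0,0,0,0,0],
])

```text
time: 21.15
tool_pos: [0.5286, 0.0645, 0.2417]
tool_rot: [-0.706, 0.706, 0.04, -0.04]
contact_force: [-0.3, 0.5, -1.9]
gripper_width: 0.108
```

Run:
```python
from st import *
to([.490,.3435,.235])
```

```text
[0.5286 0.0645 0.2417] [[0.994, -0.0, -0.114], [0.114, -0.001, 0.994], [-0.001, -1.0, -0.001]] [-0.02 -0.16  1.84 -0.    1.47 -1.7 ] [-0.3  0.5 -1.9] 0.108
to [0.49, 0.3435, 0.235] [ -6.6   6.5 281.6]
```

Request:
apply_moves([
  [1,-6,0,20,0,0,0],
  [1,0,0,30,0,0,0],
  [1,0,0,30,0,0,0],
  [1,0,0,30,0,0,0],
  [1,0,0,30,0,0,0],
  [1,0,0,30,0,0,0],
  [1,0,0,30,0,0,0],
  [1,0,0,30,0,0,0],
  [1,0,0,30,0,0,0],
  [1,0,0,15,0,0,0],
  [1,0,0,6,0,0,0],
  [1,0,0,0,0,0,0],
  [1,0,0,0,0,0,0],
])

```text
time: 22.45
tool_pos: [0.4908, 0.343, 0.2404]
tool_rot: [-0.706, 0.706, 0.04, -0.041]
contact_force: [-0.3, 0.0, -2.0]
gripper_width: 0.108
```

Run:
```python
from st import *
to([.490,.3435,.195])
```

```text
[0.4908 0.343  0.2404] [[0.994, -0.002, -0.113], [0.113, -0.001, 0.994], [-0.002, -1.0, -0.001]] [ 0.49 -0.    1.68  0.    1.46 -1.2 ] [-0.3  0.  -2. ] 0.108
to [0.49, 0.3435, 0.195] [-0.7 45.4  0.7]
```

Request:
apply_moves([
  [1,0,20,0.7,0,0,0],
  [1,0,20,0,0,0,0],
  [1,0,10,0,0,0,0],
  [1,0,5,0,0,0,0],
  [1,0,5,0,0,0,0],
  [1,0,5,0,0,0,0],
  [1,0,0,0,0,0,0],
])

```text
time: 23.15
tool_pos: [0.4904, 0.3444, 0.1752]
tool_rot: [-0.706, 0.706, 0.04, -0.041]
contact_force: [0.3, 0.3, -2.3]
gripper_width: 0.105
```

Request:
apply_moves([
  [1,0,5,0,0,0,0],
  [1,0,5,0,0,0,0],
  [1,0,5,0,0,0,0],
  [1,0,0,0,0,0,0],
])

```text
time: 23.55
tool_pos: [0.4898, 0.3442, 0.1591]
tool_rot: [-0.706, 0.706, 0.039, -0.042]
contact_force: [-0.5, 0.4, -2.2]
gripper_width: 0.111
```

Inside the slot with no contact. Down the rest.

Request:
apply_moves([
  [1,0,10,0,0,0,0],
  [1,0,10,0,0,0,0],
  [1,0,8,0,0,0,0],
  [1,0,5,0,0,0,0],
  [1,0,0,0,0,0,0],
])

```text
time: 24.05
tool_pos: [0.4896, 0.3441, 0.1258]
tool_rot: [-0.706, 0.706, 0.039, -0.042]
contact_force: [1.0, 0.4, -1.9]
gripper_width: 0.106
```

Request:
apply_moves([
  [1,0,3,0,0,0,0],
  [1,0,2,0,0,0,0],
  [1,0,2,0,0,0,0],
  [1,0,0,0,0,0,0],
])

```text
time: 24.45
tool_pos: [0.4903, 0.3445, 0.1202]
tool_rot: [0.706, -0.706, -0.04, 0.041]
contact_force: [-0.2, 0.1, -1.0]
gripper_width: 0.105
```

Request:
apply_moves([
  [1,0,2,0,0,0,0],
  [1,0,0,0,0,0,0],
])

```text
time: 24.65
tool_pos: [0.4902, 0.3445, 0.1182]
tool_rot: [0.706, -0.706, -0.04, 0.041]
contact_force: [0.7, -0.4, -1.8]
gripper_width: 0.108
```

Request:
apply_moves([
  [1,0,2,0,0,0,0],
  [1,0,1,0,0,0,0],
  [1,0,0,0,0,0,0],
])

```text
time: 24.95
tool_pos: [0.4912, 0.3451, 0.1176]
tool_rot: [0.706, -0.706, -0.041, 0.04]
contact_force: [-1.7, -0.5, 5.4]
gripper_width: 0.106
```

Contact is at the expected base height. Release and back off upward.

Request:
apply_moves([
  [1,0,-1.5,0,0,0,0],
  [0.6,0,0,0,0,0,0],
  [0.4,0,0,0,0,0,0],
  [0.3,0,0,0,0,0,0],
  [0.3,0,0,0,0,0,0],
  [0.3,0,-5,0,0,0,0],
  [0.3,0,-15,0,0,0,0],
  [0.3,0,-25,0,0,0,0],
  [0.3,0,-30,0,0,0,0],
  [0.3,0,-30,0,0,0,0],
  [0.3,0,-30,0,0,0,0],
  [0.3,-30,0,-10,0,0,0],
  [0.3,-30,0,-20,0,0,0],
  [0.3,-30,0,-30,0,0,0],
  [0.3,0,0,-30,0,0,0],
  [0.3,0,0,-30,0,0,0],
  [0.3,0,0,-30,0,0,0],
  [0.3,0,0,-30,0,0,0],
  [0.3,0,0,0,0,0,0],
  [0.3,0,0,0,0,0,0],
])

```text
time: 26.95
tool_pos: [0.422, 0.1553, 0.2533]
tool_rot: [0.706, -0.706, -0.04, 0.04]
contact_force: [-0.9, 0.2, 0.1]
gripper_width: 0.348
```

Run:
```python
from st import *
a=manip.grab_frame("scene");b=manip.grab_frame("top")
a=cv2.resize(a[150:300,170:450],(784,420)[:1]+(420,),interpolation=cv2.INTER_CUBIC)[:, :400*2]
a=cv2.resize(a,(560,300)); b=cv2.resize(b[140:290,150:430],(560,300),interpolation=cv2.INTER_CUBIC)
cv2.imwrite("pics/c10.png",np.vstack([b,a]))
```

```text
[0.422  0.1553 0.2533] [[0.994, 0.0, -0.113], [0.113, 0.001, 0.994], [0.0, -1.0, 0.001]] [ 0.19 -0.39  2.    0.    1.53 -1.5 ] [-0.9  0.2  0.1] 0.348
```

View pics/c10.png

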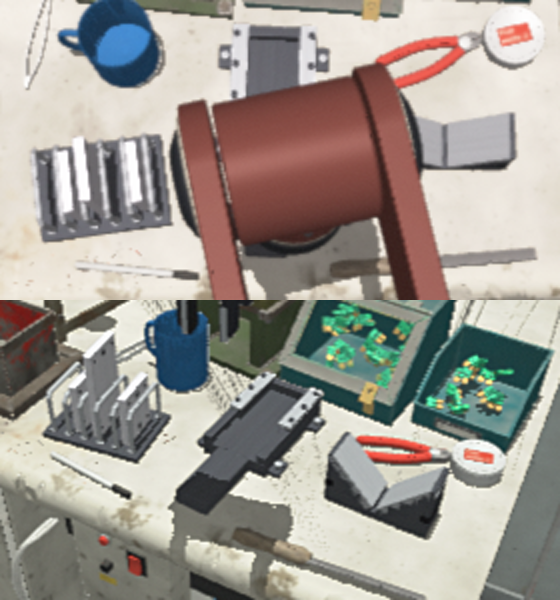

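The tall plate stands upright in the rack's middle slot, at (82,175) in the top view and (98,370) in the scene view. The short plates are still at (65,185) and (132,178), and everything else is in place.

```bash
python3 -c "
from plant import manip
print(manip.job_done())"
```

```text
the job is handed in; nothing more can be done
None
```

The carrier plate now stands on end in the rack's middle slot (y = 0), and I handed the job in at about 27 s of the 67 s allowed.

1. **Drag:** I pressed the shut fingertips on the plate with about 15–17 N and drew it back about 87 mm along the tongue. That left roughly 75 mm of its 120 mm out of the channel.
2. **V-block:** I gripped the plate by its long edges, lifted it, and leaned it on the V-block's left face with its end in the groove. I let go, and two later pictures showed it lying still there.
3. **Rack:** I took it again by its raised end, turned it upright and lowered it into the slot. The only contact was at TCP height 0.118 m, about where the rack's base was expected, so it should be right down on it. Then I let go and moved the arm clear.

The last pictures, from both cameras, show the plate upright in the slot. The short plates, mug, tin and cutters look unmoved. The arm covers part of the top view, so the file was checked mainly in the scene view. The force reading was about zero after I moved clear. The rack position from the two cameras differed by 1–2 mm across the slots and up to 7 mm along them, and the plate went in without touching the hoops.

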